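# Wide tape roll round the bend of the tape bar

## Task

The bent steel bar on the electronics bench carries two rolls of tape, a wide one on one leg and a narrow one on the other. Slide the wide roll along the bar and round the bend, and leave it hanging close beside the narrow roll, almost touching it. Leave the narrow roll about where it hangs.

Things in the scene. Friction and masses are not known exactly. Their poses are not given: they have to be found in the camera images.
- tape_bar: Fixed stand, one round steel bar 8 mm thick; from above a right-angled L, two straight legs and a rounded bend. Its axis is level, 120 mm above the bench; nothing is higher. Origin: bench top, below the sharp corner where the leg axes would meet. z up, x from the corner along the wide roll's leg, y along the narrow roll's. Legs are straight from 50 to 190 mm from the corner, then go down to feet.
- bend_center (a point): Centre of the bar's bend, 120 mm above the bench: a quarter circle of 50 mm radius (of the bar's axis) joining the legs. In the stand's frame it lies at x = 50, y = 50 mm; the bend runs from x = 50, y = 0 to x = 0, y = 50 mm. Axes as tape_bar.
- wide_roll_center (a point): Centre of the wide roll of beige tape, a rigid ring hanging loose on the x leg, 100 to 150 mm from the corner: 56 mm outer diameter, 25 mm bore, 36 mm wide, about 90 g. x runs along its bore. Its centre hangs about 8 mm below the bar's axis. Can be gripped from above across its diameter; it slides freely but binds when turned more than about 20 degrees from the bar.
- narrow_roll_center (a point): Centre of the narrow roll of the same tape, hanging loose in the same way on the bar's y leg, 125 to 160 mm from the corner: 56 mm outer diameter, 25 mm bore, 14 mm wide, 35 g. x runs along its bore. When the two rolls touch side by side, their centres are 25 mm apart.
Mind the look-alikes: they are no part of the job. Leave any blue, green or orange look-alike of the part that bears wide_roll_center alone.

How it is judged:
By the outcome, as a careful person would: the job done as asked, in the order asked, and still so for the second after the job is handed in, with the robot touching nothing.
It also fails if it takes over 40 s, if anything falls off the work surface, if the arm or the gripper's body presses on something with over 40 N, if the wrist force passes 120 N, or if a joint passes its speed limit or range.

## Robot

A 6-joint arm with a two-finger parallel gripper is mounted at the origin on the work surface. World frame = base frame: x ahead of the robot, y to its left, z up, the work surface at z = 0. Lengths are in m, angles in rad, forces in N, time in s.
With the tool pointing down it reaches from about 0.3 to 0.85 m from the base axis. Payload 4.2 kg.
Tool frame: the origin (TCP) lies at the very end of the fingers, on their centre line; the grasp point (between the pads) lies 19 mm behind it; z points along the fingers, y is the line along which they close (so a half turn about z gives the same grasp; the last joint's range is limited). The gripper opens to 91 mm and grips with 3 to 60 N. Pads are 32 mm wide; open, the fingers measure 118 mm over their backs; the gripper's body (76 mm by 178 mm) begins 60 mm behind the grasp point.
Start: joints at [-1.197, 0.32, 1.565, -0, 1.257, -0.02], TCP at [0.221, -0.531, 0.184] pointing down, gripper open.
Joint ranges: [-3.11, 3.11], [-0.84, 2.01], [0.21, 2.61], [-1.34, 4.49], [0.05, 2.63], [-2.56, 2.56]. Speed limits (rad/s): [2.57, 2.57, 3.14, 3.14, 3.14, 3.14].

## Interface

Orientations are given as a unit quaternion [w, x, y, z].
In Python, from workcell import manip gives the robot as it stands. Calls block until the motion is done:
- manip.reach(position, orientation): joint-space move of the TCP to a pose.
- manip.servo_line(position, rotation=None, rate=0.15, contact_N=None): straight line of the TCP; rotation=None keeps the orientation; rate is the mean speed in m/s. With contact_N (N) it stops when the force on the tool has changed by that much, and returns True; else False.
- manip.movej(angles): joint-space move.
- manip.release() and manip.grasp(effort=None): open the fingers fully, or close them until they stop; effort is the grip in N (None keeps the last).
- manip.dwell(seconds).
- manip.ik(position, orientation): joint angles nearest the present ones, or None.
- manip.get_obs(): the state.
- manip.get_image(name): name is "side" or "top"; returns the picture (400x640x3 uint8, red, green, blue); there is no depth.
- manip.camera_info(name): a dict with "vertical_fov" (degrees; the focal length in pixels is half the picture's height over the tangent of half this angle, whatever the lens; pixels are square), "cx", "cy" (the principal point, pixels), "k1" (the pictures are not rectified: a ray, as slopes to the right and down, at radius r is drawn at 1 + k1 r^2 times it, then the intrinsics apply), "extrinsics" (4x4, takes a point from camera to world coordinates). Camera axes: x right, y up, looking along -z (the intrinsics and any distortion apply to the point x, -y, -z); pixel columns grow to the right and rows downward; lengths in m; the calibration is good to about 2 mm. A picture is of the moment at which its call begins. camera_info takes no time and is no camera call.
A pose or a line that the arm cannot do raises manip.PlanningError and nothing moves.
- manip.sign_off(): hands the job in; it is judged then, once.
The state is a dict: "clock": time; "joint_pos": joint angles; "joint_velocities": joint speeds; "joint_efforts": joint torques, N m; "tool_pos": TCP position; "tool_rot": TCP orientation; "contact_force": force on the tool from outside, world axes, zero at the start; "wrist_torque": the same for the moment, N m; "width": finger opening in m; "grip_force": force on a finger pad.
Only numpy, scipy, OpenCV 4.12 (cv2) and the standard library are available. Lean on these libraries where they do the work, as an engineer would, in place of code of your own. Each camera call takes 0.05 s, during which the arm holds its last target. There are 200 camera calls.

## Working session

There is one attempt and no reset: what is moved stays moved. The work goes in short steps, each a Python script; the robot and the scene stay as the last script left them, time stands still between calls to the robot, and variables do not carry over. Pictures are saved under pics/ and viewed, at most 10 in all, crops included, and the job is handed in when it is done.

```bash
mkdir -p pics; ls
python3 - <<'E'
from workcell import manip
import cv2
for n in("top","side"):
    im=manip.get_image(n); cv2.imwrite(f"pics/{n}0.png",im[:,:,::-1]); 
    print(n,manip.camera_info(n))
o=manip.get_obs(); print({k:o[k] for k in("clock","tool_pos","tool_rot","width")})
E
```

```text
pics
top {'vertical_fov': 45.175499209913085, 'cx': 316.5634863805553, 'cy': 196.33945013831962, 'k1': -0.11592518968847142, 'extrinsics': array([[-0.00660989,  0.99268983, -0.12051226,  0.4689495 ],
       [-0.99986702, -0.0047643 ,  0.01559622,  0.03684125],
       [ 0.01490805,  0.12059932,  0.99258932,  0.79594506],
       [ 0.        ,  0.        ,  0.        ,  1.        ]])}
side {'vertical_fov': 45.166020070075994, 'cx': 315.5086606214843, 'cy': 206.97055149036723, 'k1': -0.14653639473598112, 'extrinsics': array([[-0.8094529 ,  0.3142551 , -0.49601385,  0.12321758],
       [-0.58696423, -0.45620031,  0.66884548,  0.60050305],
       [-0.01609357,  0.83254129,  0.55372917,  0.56593571],
       [ 0.        ,  0.        ,  0.        ,  1.        ]])}
{'clock': 0.1, 'tool_pos': array([ 0.22044704, -0.53053185,  0.18331125]), 'tool_rot': array([-7.81109495e-04,  9.80679034e-01,  1.95622088e-01, -1.46617182e-04]), 'width': 0.09131539258596509}
```

View pics/top0.png

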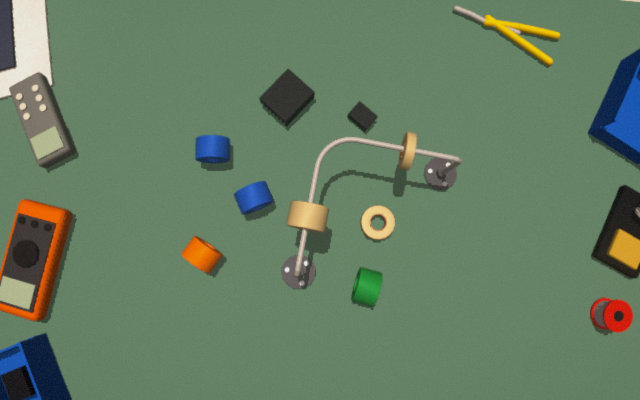

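View pics/side0.png

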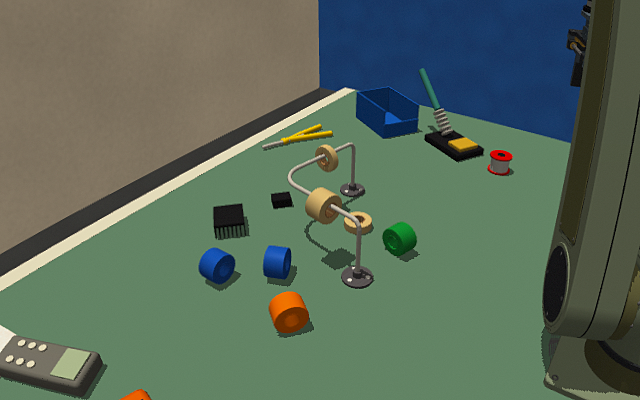

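The top view shows three beige things:
- **Wide ring on the bar**, (308,216).
- **Narrow ring on the bar**, (408,151).
- **Flat ring on the bench**, (378,222).

The blue, green and orange rings lie on the bench and are decoys. The ring at (308,216) is the wide roll, because it is beige, wide and threaded on the leg that runs toward the robot. Next I'll measure it and confirm it in a crop.

```bash
cat > h.py <<'E'
from workcell import manip
import numpy as np, cv2
def ray(n,uv):
    c=manip.camera_info(n); f=200/np.tan(np.radians(c["vertical_fov"]/2))
    K=np.array([[f,0,c["cx"]],[0,f,c["cy"]],[0,0,1]])
    s=cv2.undistortPoints(np.float64(uv).reshape(-1,1,2),K,np.float64([c["k1"],0,0,0]))[:,0]
    E=c["extrinsics"]; d=np.c_[s[:,0],-s[:,1],-np.ones(len(s))]@E[:3,:3].T
    return E[:3,3],d
def plane(n,uv,z):
    o,d=ray(n,uv); return o+d*((z-o[2])/d[:,2])[:,None]
def tri(u1,u2):
    (a,d),(b,e)=ray("top",[u1]),ray("side",[u2]); d,e=d[0],e[0]
    t=np.linalg.lstsq(np.c_[d,-e],b-a,rcond=None)[0]
    p,q=a+t[0]*d,b+t[1]*e; return (p+q)/2,np.linalg.norm(p-q)
def blobs(im,minA=60):
    h=cv2.cvtColor(im,cv2.COLOR_RGB2HSV)
    m=cv2.inRange(h,(10,60,100),(25,170,255)); m=cv2.morphologyEx(m,cv2.MORPH_CLOSE,np.ones((5,5)))
    cs=[c for c in cv2.findContours(m,cv2.RETR_EXTERNAL,cv2.CHAIN_APPROX_NONE)[0] if cv2.contourArea(c)>minA]
    return [cv2.minAreaRect(c) for c in cs]
E
python3 - <<'E'
from h import *
t=cv2.imread("pics/top0.png")[:,:,::-1].copy(); s=cv2.imread("pics/side0.png")[:,:,::-1].copy()
for n,im in(("top",t),("side",s)):
    for r in blobs(im): print(n,np.round(r[0]),np.round(r[1],1),round(r[2]),np.round(plane(n,[r[0]],.112)[0],3))
h=cv2.cvtColor(t,cv2.COLOR_RGB2HSV); m=(h[:,:,1]<60)&(h[:,:,2]>100)
P=[];Q=[]
for v in list(range(178,200))+list(range(234,258)):
    x=np.where(m[v,285:330])[0]
    if 3<=len(x)<14: P.append((285+x.mean(),v))
for u in list(range(365,396))+list(range(420,440)):
    y=np.where(m[130:170,u])[0]
    if 3<=len(y)<14: Q.append((u,130+y.mean()))
L=[]
for n,pp in(("x",P),("y",Q)):
    w=plane("top",pp,.12)[:,:2]; l=cv2.fitLine(np.float32(w),cv2.DIST_HUBER,0,1e-4,1e-4).ravel()
    d=l[:2]; p=l[2:]; print(n,len(pp),d,p,"rms",np.std((w-p)@[-d[1],d[0]])); L.append((d,p))
(d,p),(e,q)=L; k=np.linalg.solve(np.c_[d,-e],q-p); C=p+k[0]*d
print("corner",C,"dot",d@e)
crop=np.hstack([cv2.resize(t[120:270,260:460],(400,300),interpolation=2),cv2.resize(s[135:255,270:430],(400,300),interpolation=2)])
cv2.imwrite("pics/crop.png",crop[:,:,::-1])
E
```

```text
top [378. 222.] [33.9 33.2] 45 [ 0.514 -0.061  0.112]
top [307. 215.] [38.4 27.7] 11 [0.525 0.039 0.112]
top [408. 150.] [15. 36.] 16 [ 0.62  -0.108  0.112]
side [357. 220.] [15.7 27.4] 87 [0.452 0.043 0.112]
side [319. 199.] [22.3 30.8] 44 [0.538 0.029 0.112]
side [325. 156.] [21.2 20.5] 45 [ 0.624 -0.111  0.112]
side [159. 126.] [253. 318.] 90 [ 1.038 -0.016  0.112]Traceback (most recent call last):
  File "<stdin>", line 15, in <module>
  File "h.py", line 10, in plane
    o,d=ray(n,uv); return o+d*((z-o[2])/d[:,2])[:,None]
        ~~~^^^^^^
  File "h.py", line 6, in ray
    s=cv2.undistortPoints(np.float64(uv).reshape(-1,1,2),K,np.float64([c["k1"],0,0,0]))[:,0]
      ~~~~~~~~~~~~~~~~~~~^^^^^^^^^^^^^^^^^^^^^^^^^^^^^^^^^^^^^^^^^^^^^^^^^^^^^^^^^^^^^^
cv2.error: OpenCV(4.12.0) /io/opencv/modules/calib3d/src/undistort.dispatch.cpp:347: error: (-215:Assertion failed) CV_IS_MAT(_src) && CV_IS_MAT(_dst) && (_src->rows == 1 || _src->cols == 1) && (_dst->rows == 1 || _dst->cols == 1) && _src->cols + _src->rows - 1 == _dst->rows + _dst->cols - 1 && (CV_MAT_TYPE(_src->type) == CV_32FC2 || CV_MAT_TYPE(_src->type) == CV_64FC2) && (CV_MAT_TYPE(_dst->type) == CV_32FC2 || CV_MAT_TYPE(_dst->type) == CV_64FC2) in function 'cvUndistortPointsInternal'
```

```bash
cat > bar.py <<'E'
from h import *
t=cv2.imread("pics/top0.png")[:,:,::-1].copy(); s=cv2.imread("pics/side0.png")[:,:,::-1].copy()
h=cv2.cvtColor(t,cv2.COLOR_RGB2HSV)
print(h[185,305:325].tolist()); print(t[185,305:325].tolist())
r=t.astype(int); m=(r[:,:,0]>r[:,:,1]-3)&(r[:,:,0]>90)   # red not below green: not bench
P=[];Q=[]
for v in list(range(178,198))+list(range(236,256)):
    x=np.where(m[v,285:330])[0]
    if 3<=len(x)<14: P.append((285+x.mean(),v))
for u in list(range(365,394))+list(range(422,438)):
    y=np.where(m[130:170,u])[0]
    if 3<=len(y)<14: Q.append((u,130+y.mean()))
print(len(P),len(Q))
L=[]
for n,pp in(("x",P),("y",Q)):
    w=plane("top",pp,.12)[:,:2]; l=cv2.fitLine(np.float32(w),cv2.DIST_HUBER,0,1e-4,1e-4).ravel()
    d=l[:2]; p=l[2:]; print(n,d,p,"rms",np.std((w-p)@[-d[1],d[0]])); L.append((d,p))
(d,p),(e,q)=L; k=np.linalg.solve(np.c_[d,-e],q-p); C=p+k[0]*d
print("corner",C,"dot",d@e)
crop=np.hstack([cv2.resize(t[120:270,260:460],(400,300),interpolation=2),cv2.resize(s[135:255,270:430],(400,300),interpolation=2)])
cv2.imwrite("pics/crop.png",crop[:,:,::-1])
E
sed -i 's/(10,60,100),(25,170,255)/(10,60,60),(25,190,255)/' h.py
sed -i '/morph/!b' h.py; python3 bar.py; python3 -c "
from h import *
for n in('top','side'):
    im=cv2.imread(f'pics/{n}0.png')[:,:,::-1].copy()
    for r in blobs(im):
        if r[1][0]<60: print(n,np.round(r[0],1),np.round(r[1],1),round(r[2]),np.round(plane(n,[r[0]],.112)[0],4))"
```

```text
[[61, 53, 134], [60, 52, 133], [61, 54, 133], [59, 55, 135], [58, 54, 132], [51, 46, 127], [16, 39, 171], [13, 40, 199], [19, 37, 221], [16, 41, 198], [16, 41, 166], [42, 38, 122], [58, 54, 128], [60, 51, 134], [59, 52, 132], [60, 55, 134], [60, 55, 131], [59, 55, 134], [57, 56, 128], [62, 52, 88]]
[[106, 134, 107], [106, 133, 106], [105, 133, 106], [107, 135, 106], [106, 132, 104], [111, 127, 104], [171, 159, 145], [199, 181, 168], [221, 209, 189], [198, 183, 166], [166, 153, 139], [115, 122, 104], [103, 128, 101], [107, 134, 107], [106, 132, 105], [105, 134, 105], [103, 131, 103], [106, 134, 105], [103, 128, 100], [70, 88, 71]]
40 37
x [ 0.9816611 -0.1906345] [0.5227392  0.03960887] rms 0.0002814016884272096
y [0.21937199 0.9756413 ] [ 0.6224143  -0.08571956] rms 0.0027445031247652456
corner [0.6452451  0.01581874] dot 0.029358044
top [  4.7 254.3] [ 6.1 54. ] 15 [0.4677 0.4886 0.112 ]
top [377.5 222.5] [33.9 33.9] 45 [ 0.5139 -0.0608  0.112 ]
top [307.3 215.6] [39.  28.3] 9 [0.5244 0.0395 0.112 ]
top [407.9 150.6] [15.  37.6] 14 [ 0.6187 -0.1078  0.112 ]
side [357.5 222.5] [21. 27.] 90 [0.4469 0.0504 0.112 ]
side [323.  205.5] [34.4 32.2] 27 [0.5219 0.0412 0.112 ]
side [326.5 157.8] [26.3 21.6] 56 [ 0.6166 -0.1054  0.112 ]
```

View pics/crop.png

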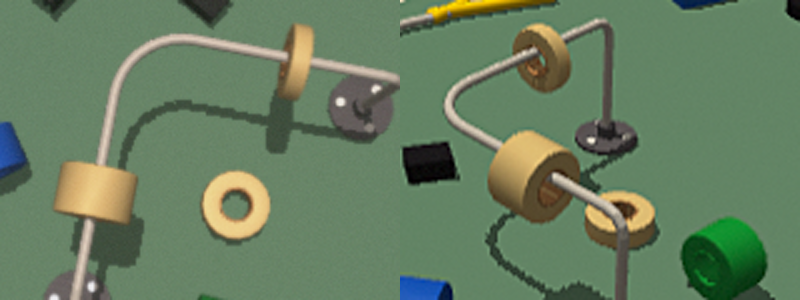

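The crop confirms it. The wide beige ring is threaded on the near leg at top (307,216), the narrow one hangs on the far leg at (408,151), and the third beige ring lies flat on the bench. Both views agree to about 3 mm. The y-leg fit was contaminated by its foot, so I'll refit it with the legs perpendicular, then check that the path is reachable.

```bash
cat > plan.py <<'E'
from h import *
from scipy.spatial.transform import Rotation as R
t=cv2.imread("pics/top0.png")[:,:,::-1].copy().astype(int)
m=(t[:,:,0]>t[:,:,1]-3)&(t[:,:,0]>90)
P=[(285+np.where(m[v,285:330])[0].mean(),v) for v in list(range(178,198))+list(range(236,256))]
Q=[(u,135+np.where(m[135:160,u])[0].mean()) for u in list(range(368,394))+list(range(420,426))]
wx,wy=plane("top",P,.12)[:,:2],plane("top",Q,.12)[:,:2]
# one linear fit, legs perpendicular: n.p=a on x leg, perp(n).p=b on y leg
z0,o=np.zeros(len(wx)),np.zeros(len(wy))
A=np.r_[np.c_[wx,-np.ones(len(wx)),z0],np.c_[wy[:,1],-wy[:,0],o,-np.ones(len(wy))]]
n=np.linalg.svd(A-0)[2][-1]; k=np.hypot(*n[:2]); n=n/k
N=np.array([n[:2],[-n[1],n[0]]]); C=np.linalg.solve(N,n[2:]); res=A@n
Y=N[0]*np.sign(N[0]@[0,-1]); X=N[1]*np.sign(N[1]@[-1,0])
S=lambda p:np.array([(p[:2]-C)@X,(p[:2]-C)@Y])
W=lambda x,y,z:np.r_[C+x*X+y*Y,z]
def quat(h,flip=0):   # tool down, tool x along stand-frame heading angle h (rad from -X turning to +Y), y across
    d=-np.cos(h)*X+np.sin(h)*Y; d=d*(-1 if flip else 1); x=np.r_[d,0]; zz=np.array([0,0,-1.])
    q=R.from_matrix(np.c_[x,np.cross(zz,x),zz]).as_quat(); return q[[3,0,1,2]]
E
python3 - <<'E'
from plan import *
print("corner",C,"X",X,"Y",Y,"res rms mm",1e3*res[:40].std(),1e3*res[40:].std(),"det",X[0]*Y[1]-X[1]*Y[0])
for nm,a,b in(("wide",(307.3,215.6),(323,205.5)),("narrow",(407.9,150.6),(326.5,157.8))):
    p,e=tri(a,b); print(nm,"tri",p.round(4),"miss",e.round(4),"stand",S(p).round(4),"top@.112",S(plane("top",[a],.112)[0]).round(4))
for fl in(0,1):
  for h,x,y in((0,.12,0),(np.pi/4,.015,.015),(np.pi/2,0,.1)):
    for z in(.2,.1):
      j=manip.ik(W(x,y,z),quat(h,fl)); print(fl,h,None if j is None else np.round(j,2))
E
```

```text
corner [0.64302058 0.0162371 ] X [-0.98164024  0.19074179] Y [-0.19074179 -0.98164024] res rms mm 0.28143992601260537 0.2289038975966037 det 1.0
wide tri [0.5241 0.0392 0.1101] miss 0.0011 stand [1.211e-01 1.000e-04] top@.112 [ 0.1209 -0.0002]
narrow tri [ 0.619  -0.1084  0.11  ] miss 0.0003 stand [-0.0002  0.1269] top@.112 [0.0002 0.1265]
0 0 [ 0.05  0.23  1.65 -0.    1.26  1.82]
0 0 [ 0.05  0.31  1.8  -0.    1.03  1.82]
0 0.7853981633974483 [-0.01  0.39  1.41 -0.    1.34  2.54]
0 0.7853981633974483 [-0.01  0.46  1.57 -0.    1.12  2.54]
0 1.5707963267948966 None
0 1.5707963267948966 None
1 0 [ 0.05  0.23  1.65 -0.    1.26 -1.33]
1 0 [ 0.05  0.31  1.8  -0.    1.03 -1.33]
1 0.7853981633974483 [-0.01  0.39  1.41 -0.    1.34 -0.6 ]
1 0.7853981633974483 [-0.01  0.46  1.57 -0.    1.12 -0.6 ]
1 1.5707963267948966 [-0.15  0.4   1.41 -0.    1.34  0.04]
1 1.5707963267948966 [-0.15  0.46  1.56 -0.    1.12  0.04]
```

Line fits are within 0.3 mm and heights come out at 0.110 against the expected 0.112. In the stand frame the wide roll is at s = 121 mm and the narrow one at 127 mm, both within the ranges given. Flip 1 keeps joint 6 in range. Now I'll grasp, lift to centre the bore on the bar, and run round the bend, stopping short of the narrow roll.

Run:
```python
from plan import *
def st(l):
    o=manip.get_obs(); print(l,round(o["clock"],2),S(o["tool_pos"]).round(4),o["tool_pos"][2].round(4),"w",round(o["width"],4),"F",np.round(o["contact_force"],1),"g",np.round(o["grip_force"],1))
s0=.121
manip.reach(W(s0,0,.20),quat(0,1)); st("above")
manip.servo_line(W(s0,0,.093),rate=.1); st("down")
manip.grasp(20); st("grasp")
if not .05<manip.get_obs()["width"]<.06: raise SystemExit("bad grasp")
manip.servo_line(W(s0,0,.101),rate=.05); st("lift")
manip.servo_line(W(.05,0,.101),rate=.08); st("bend start")
for h in np.linspace(0,np.pi/2,10)[1:]:
    manip.servo_line(W(.05-.05*np.sin(h),.05-.05*np.cos(h),.101),quat(h,1),rate=.05)
    f=np.linalg.norm(manip.get_obs()["contact_force"])
    if f>12: st("force!"); break
st("bend end")
if f<=12: manip.servo_line(W(0,.089,.101),rate=.06); st("near")
for n in("top","side"): cv2.imwrite(f"pics/{n}1.png",manip.get_image(n)[:,:,::-1])
a,b=(cv2.imread(f"pics/{n}1.png") for n in("top","side"))
cv2.imwrite("pics/crop1.png",np.hstack([cv2.resize(a[90:240,260:460],(400,300)),cv2.resize(b[115:235,260:420],(400,300))]))
```

```text
above 2.41 [0.1208 0.0007] 0.2 w 0.0914 F [-0.3  0.1 -0.2] g 0.0
down 3.62 [ 1.205e-01 -1.000e-04] 0.0936 w 0.091 F [ 0.6 -0.4  0.6] g 0.0
grasp 4.35 [ 0.121 -0.   ] 0.093 w 0.049 F [-0.6 -0.1  0.6] g 19.0bad grasp
```

Run:
```python
from h import *
a,b=(manip.get_image(n)[:,:,::-1] for n in("top","side"))
cv2.imwrite("pics/crop1.png",np.hstack([cv2.resize(a[120:270,230:430],(400,300)),cv2.resize(b[135:255,250:410],(400,300))]))
o=manip.get_obs(); print(o["width"],o["grip_force"],o["contact_force"],o["wrist_torque"])
```

```text
0.04880794549963706 19.01912497356534 [-0.28366348  0.06081015 -0.10253903] [ 0.08560724 -0.09758959  0.01809593]
```

View pics/crop1.png

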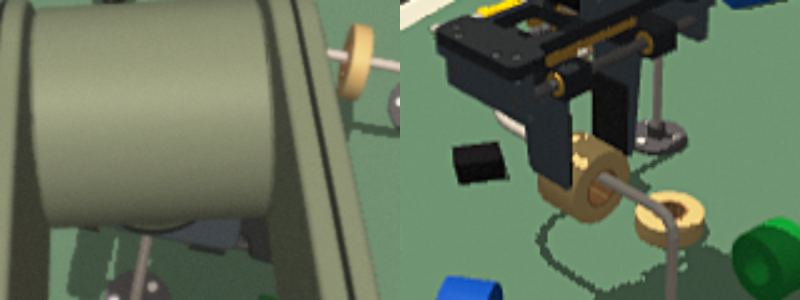

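Run:
```python
from plan import *
c=manip.camera_info("side"); E=np.linalg.inv(c["extrinsics"]); f=200/np.tan(np.radians(c["vertical_fov"]/2))
def proj(p):
    q=E[:3,:3]@p+E[:3,3]; s=np.array([q[0],-q[1]])/-q[2]; s*=1+c["k1"]*(s@s); return s*f+[c["cx"],c["cy"]]
o=manip.get_obs(); tp=o["tool_pos"]; x,y=S(tp); print(x,y,tp[2])
im=manip.get_image("side")[:,:,::-1].copy()
img=cv2.resize(im[135:255,250:410],(800,600),interpolation=cv2.INTER_CUBIC)
def dot(p,col):
    u=((proj(p)-[250,135]+.5)*5).astype(int); cv2.circle(img,tuple(int(i) for i in u),4,col,-1); return u
for dx in(-.016,.016):
    print("tip",dot(W(x+dx,-.028,.093),(0,0,255)),dot(W(x+dx,-.0245,.093),(255,0,0)))
a=np.linspace(0,2*np.pi,25)
for dx in(-.018,.018):
    for t in a: dot(W(x+dx,.028*np.cos(t),.1115+.028*np.sin(t)),(0,255,0))
cv2.imwrite("pics/dbg.png",img)
```

```text
0.12098778609291189 -8.061645178998949e-06 0.09298326511789987
tip [275 409] [282 405]
tip [338 448] [346 443]
```

View pics/dbg.png

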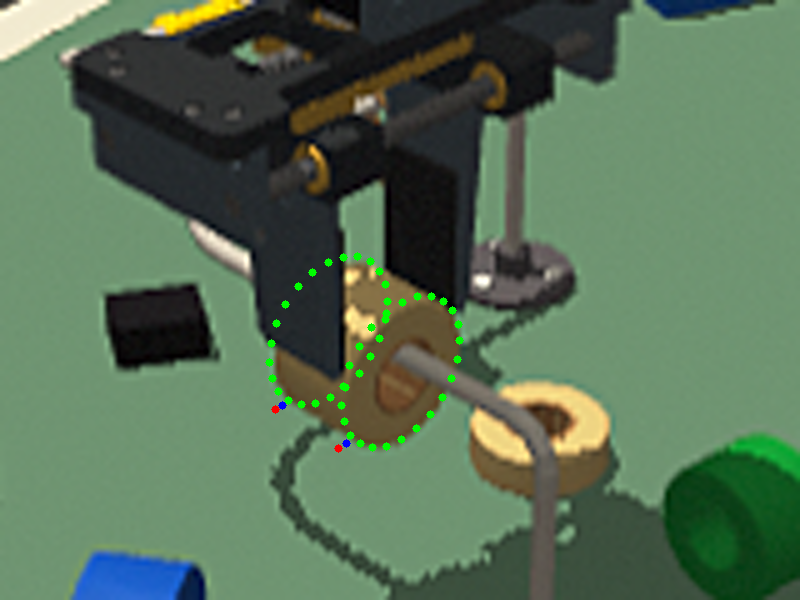

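The roll matches its predicted outline (green), but the fingertips sit about 28 mm higher than the reported TCP (red and blue dots). They hold the roll on a 49 mm chord above its equator. I'll open, lower while watching the tips, and regrip at the full diameter.

Run:
```python
from plan import *
def st(l):
    o=manip.get_obs(); print(l,round(o["clock"],2),S(o["tool_pos"]).round(4),o["tool_pos"][2].round(4),"w",round(o["width"],4),"F",np.round(o["contact_force"],1),"g",np.round(o["grip_force"],1))
manip.release(); st("open")
a=manip.get_image("side")[:,:,::-1]
hit=manip.servo_line(W(.121,0,.068),rate=.06,contact_N=6); st(f"low {hit}")
b=manip.get_image("side")[:,:,::-1]
if not hit: manip.grasp(20); st("grasp")
c=manip.get_image("side")[:,:,::-1]
cv2.imwrite("pics/lower.png",np.hstack([cv2.resize(i[125:255,260:390],(266,266),interpolation=cv2.INTER_CUBIC) for i in(a,b,c)]))
```

```text
open 5.28 [0.121 0.   ] 0.093 w 0.0911 F [ 0.2  0.4 -0.3] g 0.0
low False 5.9 [0.1211 0.    ] 0.0676 w 0.0912 F [-0.4 -0.2 -0.7] g 0.0
grasp 6.58 [ 0.121 -0.   ] 0.0681 w 0.0564 F [-0.2 -0.6 -0.3] g 20.0
```

View pics/lower.png

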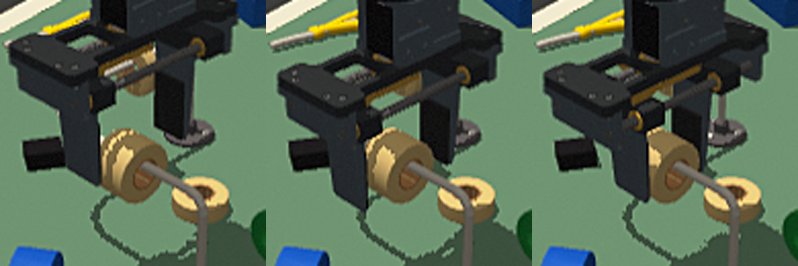

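The grip now reads 56.4 mm, the full diameter, and the picture shows the fingers spanning the roll's equator. Next I'll lift it and take it round.

Run:
```python
from plan import *
def st(l):
    o=manip.get_obs(); print(l,round(o["clock"],2),S(o["tool_pos"]).round(4),o["tool_pos"][2].round(4),"w",round(o["width"],4),"F",np.round(o["contact_force"],1),"g",np.round(o["grip_force"],1))
z=.075
manip.servo_line(W(.121,0,z),rate=.05); st("lift")
manip.servo_line(W(.05,0,z),rate=.08); st("bend start")
for h in np.linspace(0,np.pi/2,10)[1:]:
    manip.servo_line(W(.05-.05*np.sin(h),.05-.05*np.cos(h),z),quat(h,1),rate=.05)
    f=np.linalg.norm(manip.get_obs()["contact_force"])
    if f>12: st("force!"); break
st("bend end")
if f<=12: manip.servo_line(W(0,.091,z),rate=.06,contact_N=8); st("near")
a,b=(manip.get_image(n)[:,:,::-1] for n in("top","side"))
cv2.imwrite("pics/top2.png",a);cv2.imwrite("pics/side2.png",b)
cv2.imwrite("pics/crop2.png",np.hstack([cv2.resize(a[90:240,260:460],(400,300)),cv2.resize(b[105:225,260:420],(400,300),interpolation=cv2.INTER_CUBIC)]))
```

```text
lift 6.92 [ 1.207e-01 -1.000e-04] 0.0754 w 0.0567 F [-0.2  1.1 -1. ] g 20.0
bend start 7.96 [0.0506 0.    ] 0.0749 w 0.0566 F [-0.8  0.4 -0.3] g 20.0
bend end 10.88 [0.0002 0.0496] 0.075 w 0.0567 F [-0.   0.7 -1.5] g 20.0
near 11.72 [-0.     0.091] 0.075 w 0.0569 F [ 0.3  0.8 -0.6] g 20.0
```

View pics/crop2.png

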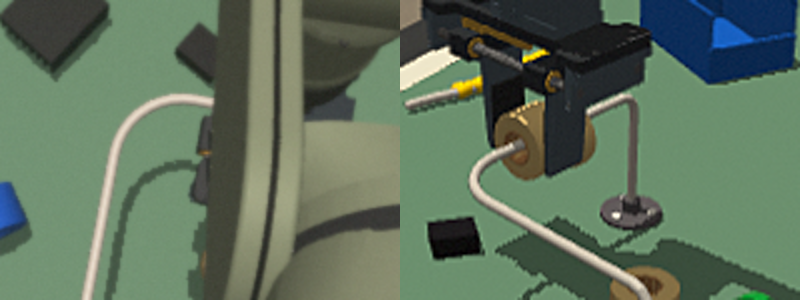

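The wide roll is round the bend and threaded on the narrow roll's leg, with low forces. I'll move it close, let it hang, release, back off and measure.

```bash
cat > fin.py <<'E'
from plan import *
def st(l):
    o=manip.get_obs(); print(l,round(o["clock"],2),S(o["tool_pos"]).round(4),o["tool_pos"][2].round(4),"w",round(o["width"],4),"F",np.round(o["contact_force"],1),"g",np.round(o["grip_force"],1))
def leave(s,k):
    manip.servo_line(W(0,s,.068),rate=.05,contact_N=5); st("lowered")
    manip.release(); manip.servo_line(W(0,s,.19),rate=.15); st("up")
    j=np.array(manip.get_obs()["joint_pos"]); j[0]-=.75; manip.movej(j)
    a,b=(manip.get_image(n)[:,:,::-1].copy() for n in("top","side")); st("away")
    cv2.imwrite(f"pics/top{k}.png",a);cv2.imwrite(f"pics/side{k}.png",b)
    cv2.imwrite(f"pics/crop{k}.png",np.hstack([cv2.resize(a[105:195,330:450],(400,300),interpolation=2),cv2.resize(b[105:225,260:420],(400,300),interpolation=2)]))
    for r in blobs(a[:,:,::-1].copy()):
        if max(r[1])<90: print(np.round(r[0],1),np.round(r[1],1),round(r[2]),S(plane("top",[r[0]],.112)[0]).round(4))
E
python3 - <<'E'
from fin import *
manip.servo_line(W(0,.0985,.075),rate=.04,contact_N=8); st("adv")
leave(.0985,3)
E
```

```text
adv 12.15 [-0.      0.0987] 0.075 w 0.0563 F [-0.3 -0.4 -1. ] g 20.0
lowered 12.39 [-0.0007  0.0984] 0.0679 w 0.0564 F [-0.  -0.   3.4] g 20.0
up 14.05 [0.0007 0.0986] 0.1889 w 0.0915 F [0.1 0.1 0. ] g 0.0
away 15.83 [0.141  0.5359] 0.1889 w 0.0913 F [ 0.6  0.1 -0. ] g 0.0
[  1.2 267.3] [ 5.8 27.2] 14 [ 0.282  -0.4314]
[ 11.5 231.5] [11.2 42.5] 27 [ 0.2271 -0.4275]
[377.5 222.5] [33.9 33.9] 45 [0.1121 0.1002]
[395.1 148.1] [41.  38.1] 12 [1.000e-04 1.073e-01]
```

View pics/crop3.png

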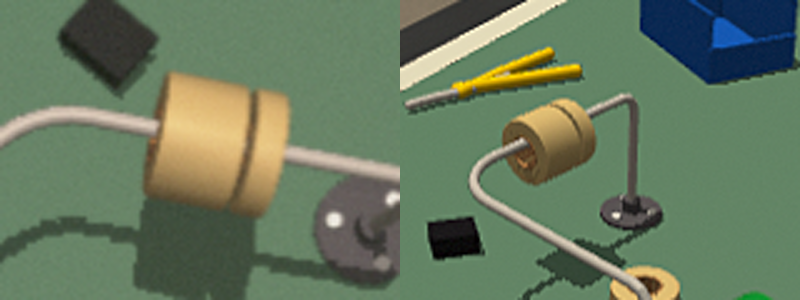

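The wide roll hangs beside the narrow one with a thin dark gap at about crop (242,150). I'll check numerically that the narrow roll hasn't moved and what the gap is.

Run:
```python
from fin import *
for k in(0,3):
    im=cv2.imread(f"pics/top{k}.png")[:,:,::-1].copy()
    # red-channel profile along leg, at top-of-roll height, averaged over +-8 mm across
    s=np.arange(.070,.150,.001); acc=0
    for x in np.linspace(-.008,.008,5):
        from numpy.linalg import inv
        c=manip.camera_info("top");E=inv(c["extrinsics"]);f=200/np.tan(np.radians(c["vertical_fov"]/2))
        p=np.array([W(x,y,.14) for y in s])@E[:3,:3].T+E[:3,3]; q=np.c_[p[:,0],-p[:,1]]/-p[:,2:]; q*=1+c["k1"]*(q**2).sum(1)[:,None]
        uv=np.float32(q*f+[c["cx"],c["cy"]]); acc=acc+cv2.remap(im[:,:,0].copy(),uv[:,0],uv[:,1],cv2.INTER_LINEAR).ravel().astype(float)
    print(k,[(int(round(a*1e3)),int(b/5)) for a,b in zip(s,acc)])
```

```text
0 [(70, 134), (71, 132), (72, 131), (73, 132), (74, 133), (75, 133), (76, 133), (77, 132), (78, 132), (79, 132), (80, 132), (81, 133), (82, 132), (83, 132), (84, 132), (85, 133), (86, 132), (87, 132), (88, 132), (89, 132), (90, 132), (91, 132), (92, 133), (93, 133), (94, 132), (95, 131), (96, 132), (97, 132), (98, 133), (99, 133), (100, 133), (101, 132), (102, 131), (103, 131), (104, 133), (105, 134), (106, 132), (107, 132), (108, 132), (109, 132), (110, 131), (111, 130), (112, 130), (113, 129), (114, 125), (115, 119), (116, 116), (117, 127), (118, 162), (119, 200), (120, 222), (121, 227), (122, 228), (123, 228), (124, 228), (125, 227), (126, 227), (127, 227), (128, 226), (129, 224), (130, 215), (131, 193), (132, 162), (133, 140), (134, 133), (135, 132), (136, 132), (137, 133), (138, 133), (139, 132), (140, 131), (141, 131), (142, 133), (143, 132), (144, 132), (145, 132), (146, 133), (147, 132), (148, 133), (149, 133)]
3 [(70, 133), (71, 134), (72, 133), (73, 133), (74, 132), (75, 131), (76, 126), (77, 123), (78, 131), (79, 162), (80, 206), (81, 225), (82, 229), (83, 229), (84, 229), (85, 229), (86, 229), (87, 229), (88, 229), (89, 229), (90, 229), (91, 229), (92, 229), (93, 228), (94, 229), (95, 228), (96, 229), (97, 228), (98, 229), (99, 229), (100, 229), (101, 229), (102, 229), (103, 229), (104, 228), (105, 228), (106, 228), (107, 228), (108, 228), (109, 228), (110, 227), (111, 227), (112, 225), (113, 212), (114, 182), (115, 141), (116, 121), (117, 129), (118, 161), (119, 200), (120, 222), (121, 228), (122, 229), (123, 228), (124, 228), (125, 228), (126, 227), (127, 227), (128, 226), (129, 225), (130, 215), (131, 193), (132, 162), (133, 140), (134, 133), (135, 133), (136, 132), (137, 132), (138, 133), (139, 133), (140, 132), (141, 132), (142, 133), (143, 133), (144, 133), (145, 133), (146, 133), (147, 133), (148, 133), (149, 133)]
```

The narrow roll hasn't moved and the gap is about 3 mm. "Almost touching" calls for closer, and there is time, so I'll regrip and slide it another 1.7 mm.

Run:
```python
from fin import *
manip.reach(W(0,.0985,.19),quat(np.pi/2,1)); st("above")
manip.servo_line(W(0,.0985,.068),rate=.12); manip.grasp(15); st("grip")
manip.servo_line(W(0,.0985,.073),rate=.04)
manip.servo_line(W(0,.1002,.073),rate=.02); st("adv")
leave(.1002,4)
```

```text
above 17.52 [-0.      0.0997] 0.19 w 0.0912 F [-0.6 -0.8 -0.3] g 0.0
grip 19.31 [-0.      0.0985] 0.0681 w 0.0561 F [ 0.2 -0.1  0.9] g 15.0
adv 19.83 [1.000e-04 1.004e-01] 0.0728 w 0.0562 F [-0.4 -0.7 -0.9] g 15.0
lowered 20.08 [-0.0002  0.1002] 0.0679 w 0.0562 F [ 0.7  0.  -0.1] g 15.0
up 21.74 [0.0007 0.1003] 0.189 w 0.091 F [-0.4  0.5 -0.1] g 0.0
away 23.52 [0.1421 0.5372] 0.189 w 0.0915 F [ 0.3 -0.1  0.1] g 0.0
[201.2 254.4] [35.7 27.6] 36 [ 0.2033 -0.1379]
[  4.7 254.3] [ 6.1 54. ] 15 [ 0.2621 -0.4302]
[377.5 222.5] [33.9 33.9] 45 [0.1121 0.1002]
[395.6 147.9] [40.1 38.3] 12 [-0.0003  0.108 ]
```

View pics/crop4.png

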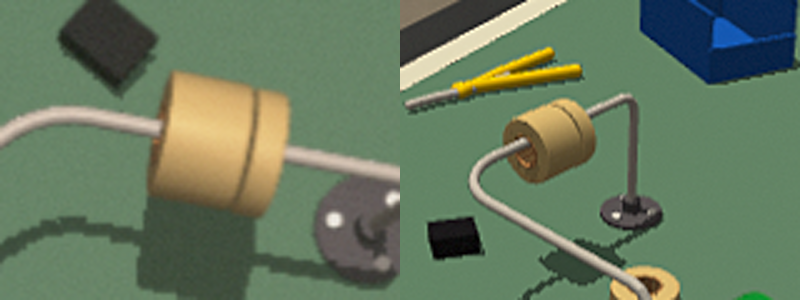

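The two rolls now hang side by side with only a hairline gap at crop (247,150). The narrow roll is where it was, and the robot is clear.

```bash
python3 -c "
from workcell import manip
print(manip.sign_off())"
```

```text
the job is handed in; nothing more can be done
None
```

I slid the wide roll round the bend and left it hanging about 1–2 mm from the narrow roll, which did not visibly move; the job was handed in at about 24 s with the robot clear.

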